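Stow the sample pipe clamps and lock the rack with its bar

ROBOT

A 6-joint arm with a two-finger parallel gripper is mounted at the origin on the work surface. World frame = base frame: x ahead of the robot, y to its left, z up, the work surface at z = 0. Lengths are in mm, angles in degrees, forces in N, time in s.
With the tool pointing down it reaches from about 275 to 1000 mm from the base axis. Payload 8.4 kg.
Tool frame: the origin (TCP) lies at the very end of the fingers, on their centre line; the grasp point (between the pads) lies 19 mm behind it; z points along the fingers, y is the line along which they close (so a half turn about z gives the same grasp; the last joint's range is limited). The gripper opens to 85 mm and grips with 20 to 120 N. Pads are 22 mm wide; open, the fingers measure 114 mm over their backs; the gripper's body (76 mm by 85 mm) begins 54 mm behind the grasp point. The pads swing forward as they close: fully open they stand 13 mm farther back than shut.
Start: joints at [77.154, 20.225, 93.587, -0, 66.188, -0.138], TCP at [137.489, 609.692, 231.281] pointing down, gripper open.
Joint ranges: [-150.9, 150.9], [-52.94, 120.26], [3.33, 152.33], [-74.26, 254.26], [0, 154.13], [-172.89, 172.89]. Speed limits (degrees/s): [127.2, 127.2, 159.86, 180, 180, 180].

INTERFACE

Orientations are given as [roll, pitch, yaw] about the fixed x, y, z axes, in that order (R = Rz(yaw) Ry(pitch) Rx(roll)).
In Python, from workcell import ctrl gives the robot as it stands.
- The arm moves only by the tool apply_moves, never from a script. Its argument "deltas" is a list that holds one entry, the list of rows, each a list of 6 numbers: the shift along the tool's x, y, z in mm, then the turn, a rotation vector about the tool's x, y, z in units of 5 degrees (1.0 is 5 degrees). A call has 1 to 5 rows; each row shifts and turns the commanded pose from where the row before left it, along the tool's axes as they then stand; what a row does not reach is not made up. A row lasts 1/12 s, in which the tool goes at most 41.7 mm and 7.16 degrees, less where a joint would pass 70% of its speed; a pose out of reach is approached as far as the arm can. A call with a gripper value outside its range is refused whole. "hand" is the opening, from 0 (shut) to 1 (fully open), set as the call begins (left out, the last holds). The fingers move at their own pace and stop on an object; "force" is the grip in N (left out, the last holds). Time passes only in rows, so rows that do not move let the fingers close. It gives the time, the measured TCP pose, the force, the opening and the grip force at its end, in the units of the state.
- ctrl.get_obs(): the state, without advancing time (a new reading comes with each control period).
- ctrl.snapshot(name): name is "scene" or "side" or "wrist"; returns (picture, depth): 420x560x3 uint8, red, green, blue; 420x560 float32, mm along the optical axis (not along the pixel's ray), 0 where there is no reading.
- ctrl.get_calibration(name): a dict with "K" (3x3 intrinsics, pixels), "rvec" (rotation vector, rad) and "tvec" (3), from world to camera coordinates, as OpenCV has them; the wrist camera has in their place "mount" (4x4, takes a point from camera to tool coordinates, whose origin is the TCP and whose axes are the flange's). Camera axes: x right, y down, z forward; pixel columns grow to the right and rows downward; lengths in mm; the calibration is good to about 2 mm. The wrist camera is an equidistant fisheye: a pixel r from the principal point sees the ray r / f radians off the axis. A picture is of the moment at which its call begins: read the wrist's pose just before it. get_calibration takes no time and is no camera call.
- ctrl.close_job(): hands the job in; it is judged then, once.
The state is a dict: "t": time; "joint_positions": joint angles; "qvel": joint speeds; "joint_torque": joint torques, N m; "tool_pos": TCP position; "orientation": TCP orientation; "wrist_force": force on the tool from outside, world axes, zero at the start; "torque": the same for the moment, N m; "finger_gap": finger opening in mm; "gripper_force": force on a finger pad.
Only numpy, scipy, OpenCV 4.12 (cv2) and the standard library are available. Lean on these libraries where they do the work, as an engineer would, in place of code of your own. Each camera call takes 0.05 s, during which the arm holds its last target. There are 200 camera calls.

TASK

Lift each pipe clamp hanging on the display rail up and off its peg and stand it, stud up and fully home, in the storage-rack pocket of its own size (some sizes may be missing today). When all the clamps are in, lay the retaining bar across the rack, centred and flat in both end notches with its grip up, and leave the coupling, offcut and carton alone.

Things in the scene. Friction and masses are not known exactly. Their poses are not given: they have to be found in the camera images.
- clamp32_mid (a point): middle of the smallest pipe clamp: steel ring, outer dia 42 mm, inner 32, 18 wide; on its top a square stud 16 x 16, 32 tall (own z up along it, x along the ring's axis); two flat lugs reach 9 mm out (own +-y) at ring centre. Ring's underside 37.0 mm below this point, stud's top 37.0 above, stud's foot 5.0 above. Hangs stud up on a peg. Absent (None) in some runs. 74 g.
- slot32 (a point): floor centre of the rack pocket for the smallest clamp, 43 mm above the bench. Pocket 48 mm long (own y), 22 wide (own x), front and back walls 27 high. Seated, the clamp stands on this floor, stud up, ring axis along own x (either way round), lugs just above the end walls, its middle 37.0 mm above this point. A paper label shows a ring of matching size.
- clamp40_mid (a point): middle of the second smallest pipe clamp: steel ring, outer dia 50 mm, inner 40, 18 wide; on its top a square stud 16 x 16, 32 tall (own z up along it, x along the ring's axis); two flat lugs reach 9 mm out (own +-y) at ring centre. Ring's underside 41.0 mm below this point, stud's top 41.0 above, stud's foot 9.0 above. Hangs stud up on a peg. Absent (None) in some runs. 84 g.
- slot40 (a point): floor centre of the rack pocket for the second smallest clamp, 35 mm above the bench. Pocket 56 mm long (own y), 22 wide (own x), front and back walls 31 high. Seated, the clamp stands on this floor, stud up, ring axis along own x (either way round), lugs just above the end walls, its middle 41.0 mm above this point. A paper label shows a ring of matching size.
- clamp50_mid (a point): middle of the second largest pipe clamp: steel ring, outer dia 60 mm, inner 50, 18 wide; on its top a square stud 16 x 16, 32 tall (own z up along it, x along the ring's axis); two flat lugs reach 9 mm out (own +-y) at ring centre. Ring's underside 46.0 mm below this point, stud's top 46.0 above, stud's foot 14.0 above. Hangs stud up on a peg. Absent (None) in some runs. 96 g.
- slot50 (a point): floor centre of the rack pocket for the second largest clamp, 25 mm above the bench. Pocket 66 mm long (own y), 22 wide (own x), front and back walls 36 high. Seated, the clamp stands on this floor, stud up, ring axis along own x (either way round), lugs just above the end walls, its middle 46.0 mm above this point. A paper label shows a ring of matching size.
- clamp63_mid (a point): middle of the largest pipe clamp: steel ring, outer dia 73 mm, inner 63, 18 wide; on its top a square stud 16 x 16, 32 tall (own z up along it, x along the ring's axis); two flat lugs reach 9 mm out (own +-y) at ring centre. Ring's underside 52.5 mm below this point, stud's top 52.5 above, stud's foot 20.5 above. Hangs stud up on a peg. Absent (None) in some runs. 112 g.
- slot63 (a point): floor centre of the rack pocket for the largest clamp, 12 mm above the bench. Pocket 79 mm long (own y), 22 wide (own x), front and back walls 42 high. Seated, the clamp stands on this floor, stud up, ring axis along own x (either way round), lugs just above the end walls, its middle 52.5 mm above this point. A paper label shows a ring of matching size.
- rail: fixed blue rail; origin on the bench under the row of hanging clamps, y along the rail. Four 8 mm round pegs point to its -x, axes 200 mm up, 95 mm apart; each ends at x = -34 mm in a tip rising 8 mm above the peg's top. Clamps hang at x = 0 by the inside of the ring: raise one 10 to 18 mm, then carry it 50 mm or more to -x. The beam, top 200 mm up, starts at x = +35 mm.
- rack: fixed blue storage rack; origin on the bench at its centre, y along its length (349 mm). Pockets from smallest (-y) to largest (+y); seated studs all end 117 mm up. At y = +-166.5 mm an end cheek, 16 mm thick, 58 mm wide, top with a notch for the retaining bar (lug tops 139 mm up).
- notches (a point): point half-way between the two cheek notches, at the height of their floors (125 mm above the bench). Each notch is 40 mm wide (own x) between two lugs 14 mm tall; the bar lies along own y on both notch floors, its middle 21 mm above this point.
- bar_mid (a point): middle of the retaining bar: aluminium flat 30 mm wide (own x), 370 long (own y), 12 thick, with a black grip block 20 (x) by 50 (y) mm on its middle, rising 30 mm above the flat. 42 mm tall in all, this point 21 mm above the underside. Starts flat on the bench, grip up. Either way round will do. 350 g.
- coupling_ref (a point): bystander: black and pale blue pipe coupling standing on the bench, 58 mm diameter, 100 mm tall; point at its centre, 50 mm up. To be left alone.
- offcut_ref (a point): bystander: grey pipe offcut standing on the bench, 62 mm diameter, 70 mm tall; point at its centre, 35 mm up. To be left alone.
- carton_ref (a point): bystander: open cardboard carton 150 x 150 mm, 90 mm tall; point at its centre, 45 mm up. To be left alone.
Things that resemble listed ones, but are neither listed nor needed, are in the scene too. Leave any green or orange look-alike of the part that bears clamp63_mid alone.

How it is judged (in metres and radians):
On the way, in this order (a step that is already met when the one before it is completed fails the run):
1. every clamp present stands home in its own pocket (horizontal distance between clamp32_mid and slot32 below 0.012 m and z of clamp32_mid in the frame of slot32 between 0.031 and 0.042 m and angle between each of clamp32_mid, clamp40_mid, clamp50_mid, clamp63_mid's own z axis and vertical below 0.25 rad and horizontal distance between clamp40_mid and slot40 below 0.012 m and z of clamp40_mid in the frame of slot40 between 0.035 and 0.046 m and horizontal distance between clamp50_mid and slot50 below 0.012 m and z of clamp50_mid in the frame of slot50 between 0.04 and 0.051 m and horizontal distance between clamp63_mid and slot63 below 0.012 m and z of clamp63_mid in the frame of slot63 between 0.0465 and 0.0575 m), for 0.2 s.
2. the retaining bar lies in both notches over them (all of step 1 and x of bar_mid in the frame of notches between -0.01 and 0.01 m and y of bar_mid in the frame of notches between -0.016 and 0.016 m and z of bar_mid in the frame of notches between 0.016 and 0.026 m and angle between the y axis of bar_mid and the y axis of notches, either way round below 0.08 rad and angle between bar_mid's own z axis and vertical below 0.1 rad), for 0.2 s.
At the end, for the whole second after the job is handed in: Each clamp present is upright (0.25 rad) in its own pocket, within 12 mm of its centre and 5 mm of seated height. The bar, grip up, lies in both notches: within 10 mm across, 16 mm along, 5 mm in height and 0.08 rad. All at rest (all of step 2 and linear speed of each of clamp32, clamp40, clamp50, clamp63, bar below 0.02 m/s); the robot touches nothing.
It fails at once if the coupling was disturbed (moved more than 30 mm) (distance of coupling_ref from where it was at the start of the episode above 0.03 m).
It fails at once if the offcut was disturbed (moved more than 30 mm) (distance of offcut_ref from where it was at the start of the episode above 0.03 m).
It fails at once if the carton was disturbed (moved more than 30 mm) (distance of carton_ref from where it was at the start of the episode above 0.03 m).
Of clamp32, clamp40, clamp50, clamp63 only 3 to 4 are there at a start; the rules pass over those that are not, and their reading is None.
At some moment in a run one of bar may be knocked a few centimetres aside while the robot is not near it.
It also fails if it takes over 192 s, if anything falls off the work surface, if the arm or the gripper's body presses on something with over 40 N, if the wrist force passes 120 N, or if a joint passes its speed limit or range.

## Working session

There is one attempt and no reset: what is moved stays moved. The work goes in short steps, Python scripts to look and compute and a tool call to move; the robot and the scene stay as the last step left them, time stands still between calls to the robot, and variables do not carry over. Pictures are saved under pics/ and viewed, at most 14 in all, crops included, and the job is handed in when it is done.

Besides the shell and the picture viewer there is one more tool, called after ">>>" as name(argument=value, ...) on one line, values as JSON. apply_moves: Moves the arm, as the interface text tells. Its arguments: {"type":"object","properties":{"deltas":{"type":"array","items":{"type":"array","items":{"type":"array","items":{"type":"number"}}}},"hand":{"type":"number"},"force":{"type":"number"}},"required":["deltas"]}

```bash
mkdir -p pics; ls
cat > h.py <<'E'
import numpy as np, cv2, pickle
from workcell import ctrl
from scipy.spatial.transform import Rotation as Rn
def snap(n):
    o=ctrl.get_obs(); im,d=ctrl.snapshot(n); c=ctrl.get_calibration(n)
    return im,d,c,o
def save(im,p,box=None,s=1):
    if box: im=im[box[1]:box[3],box[0]:box[2]]
    im=cv2.resize(im,None,fx=s,fy=s,interpolation=cv2.INTER_CUBIC) if s!=1 else im
    cv2.imwrite('pics/'+p,im[...,::-1])
def cloud(d,c,o):
    """world xyz per pixel"""
    v,u=np.mgrid[:d.shape[0],:d.shape[1]].astype(float); K=np.array(c['K'])
    x=(u-K[0,2])/K[0,0]; y=(v-K[1,2])/K[1,1]
    if 'mount' in c:
        r=np.hypot(x,y); k=np.where(r>1e-9,np.tan(np.minimum(r,1.5))/np.maximum(r,1e-9),1)
        x=x*k;y=y*k
    P=np.stack([x*d,y*d,d],-1)
    if 'mount' in c:
        M=np.array(c['mount']); P=P@M[:3,:3].T+M[:3,3]
        R=Rn.from_euler('xyz',o['orientation'],degrees=True).as_matrix()
        P=P@R.T+np.array(o['tool_pos'])
    else:
        R=cv2.Rodrigues(np.array(c['rvec'],float))[0]; P=(P-np.array(c['tvec']).ravel())@R
    P[d<=0]=np.nan
    return P
E
python3 - <<'E'
from h import *
for n in ['scene','side','wrist']:
    im,d,c,o=snap(n); save(im,n+'0.png'); pickle.dump((im,d,c,o),open(n+'0.pkl','wb'))
print(o); print(c)
E
```

```text
pics
{'t': 0.1, 'joint_positions': array([ 7.71512386e+01,  2.02608399e+01,  9.36251753e+01,  1.27568419e-04,
        6.61887266e+01, -1.37744136e-01]), 'qvel': array([ 0.04632954, -0.0200919 , -0.04874896, -0.01658164,  0.03820085,
        0.01331847]), 'joint_torque': array([ 1.02662543e-03, -6.06362915e+01, -3.42820036e+01,  1.80249622e-04,
        3.87793334e-03,  1.90200879e-06]), 'tool_pos': array([137.42542435, 609.25478308, 230.60876357]), 'orientation': array([-1.79925259e+02, -2.96327729e-04,  1.67288931e+02]), 'wrist_force': array([ 1.10206009,  0.18244279, -0.4253666 ]), 'torque': array([0.01918009, 0.05779632, 0.00189884]), 'gripper_force': 0.0, 'finger_gap': 85.24761953867554}
{'K': array([[325.1922621 ,   0.        , 281.51571118],
       [  0.        , 325.1922621 , 211.44445161],
       [  0.        ,   0.        ,   1.        ]]), 'mount': array([[ 6.26046229e-04, -9.65252808e-01, -2.61317098e-01,
         6.71349739e+01],
       [ 9.99999775e-01,  6.67624270e-04, -7.03364347e-05,
         7.05578651e-01],
       [ 2.42354078e-04, -2.61316995e-01,  9.65253008e-01,
        -1.43387211e+02],
       [ 0.00000000e+00,  0.00000000e+00,  0.00000000e+00,
         1.00000000e+00]])}
```

View pics/scene0.png

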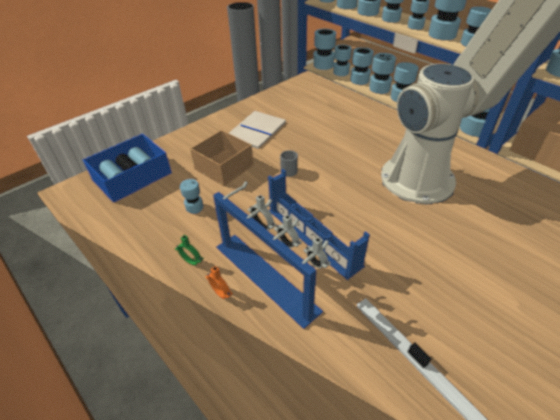

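View pics/side0.png

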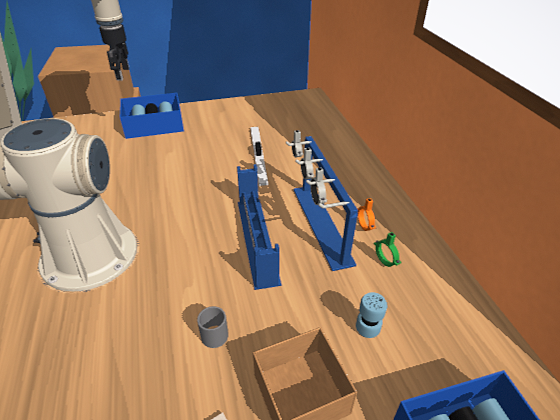

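Scene view: three clamps hang at about (260,210), (286,232) and (316,252), with one peg free at (235,190). The rack is at (315,235), and the bar's grip is at (420,355). The green (188,250) and orange (218,283) rings lie on the bench and are look-alikes. The side view shows the clamps at (298,145), (308,162) and (320,185), with the rack at (258,230). Next I'll get geometry from the depth images.

Run:
```python
from h import *
A=[];C=[]
for n in ['scene','side']:
    im,d,c,o=pickle.load(open(n+'0.pkl','rb')); P=cloud(d,c,o)
    hsv=cv2.cvtColor(im,cv2.COLOR_RGB2HSV)
    blue=(hsv[...,0]>100)&(hsv[...,0]<130)&(hsv[...,1]>120)
    def st(name,m,box):
        mm=np.zeros_like(m); mm[box[1]:box[3],box[0]:box[2]]=1; q=P[m&mm&np.isfinite(P[...,0])]
        return q
    boxes={'scene':dict(rack=(265,170,370,278)),'side':dict(rack=(235,165,282,290))}
    q=st('rack',blue,boxes[n]['rack'])
    for zlo,zhi in[(125,150)]:
        r=q[(q[:,2]>zlo)&(q[:,2]<zhi)]
        print(n,'rack tops',len(r), r.min(0).round(),r.max(0).round())
        k,l,ce=cv2.kmeans(r.astype(np.float32),2,None,(3,20,.1),5,0); print(ce.round(1))
    q=P[blue&np.isfinite(P[...,0])]; q=q[(abs(q[:,2]-200)<8)&(q[:,0]>200)&(q[:,0]<1000)&(abs(q[:,1])<600)]
    print(n,'beam',len(q),q.min(0).round(),q.max(0).round())
    mm,V=np.linalg.eigh(np.cov(q[:,:2].T)); print(q.mean(0).round(1),V[:,1],)
    A.append(P.reshape(-1,3)); C.append(im.reshape(-1,3))
    # steel things high
    grey=(hsv[...,1]<70)&(P[...,2]>165)&(P[...,2]<270)&(P[...,0]>250)&(P[...,0]<1000)
    nl,L,s,ce=cv2.connectedComponentsWithStats(grey.astype(np.uint8))
    for i in range(1,nl):
        if s[i,4]>15:
            p=P[L==i]; print(n,'steel',s[i],p.min(0).round(),p.max(0).round(), np.median(p,0).round())
    g=(P[...,2]>3)&(P[...,2]<60)&(hsv[...,1]<60)&(P[...,0]>250)&(P[...,0]<1000)
    nl,L,s,ce=cv2.connectedComponentsWithStats(g.astype(np.uint8))
    for i in range(1,nl):
        if s[i,4]>60:
            p=P[L==i]; print(n,'low',s[i],p.min(0).round(),p.max(0).round(), np.median(p,0).round())
```

```text
scene rack tops 136 [ 413. -234.  125.] [494. 112. 142.]
[[ 441.2 -226.1  131.9]
 [ 467.2  104.5  130.8]]
scene beam 966 [ 644. -219.  192.] [667. 124. 204.]
[658.9 -28.2 199. ] [0.00348303 0.99999393]
scene steel [223 182  24  17  84] [ 578. -204.  198.] [ 651. -188.  213.] [ 615. -193.  203.]
scene steel [213 192   6  14  20] [ 648. -225.  165.] [ 665. -218.  201.] [ 664. -223.  189.]
scene steel [244 195  58  52 782] [ 578. -143.  165.] [654.  35. 243.] [614. -36. 203.]
scene steel [227 212  78  69 130] [ 664. -168.  166.] [667. 108. 188.] [665. -14. 182.]
scene steel [299 237  31  31 466] [578.  58. 165.] [655. 125. 244.] [616.  95. 202.]
scene low [230 127  32  21 257] [ 250. -677.    3.] [ 298. -520.   18.] [ 271. -600.   12.]
scene low [281 153  15   7  81] [ 259. -372.   31.] [ 302. -330.   60.] [ 270. -360.   48.]
scene low [281 160  16  17 175] [ 277. -348.    3.] [ 321. -307.   59.] [ 305. -314.   36.]
scene low [184 196  19  18  91] [ 607. -432.    3.] [ 663. -385.   58.] [ 645. -399.   34.]
scene low [276 202  28  30 218] [ 456. -219.    6.] [468. -91.  54.] [ 462. -151.
[... 370 characters left out ...]
[ 412. -240.  125.] [490. 111. 144.]
[[ 464.2   99.1  131. ]
 [ 439.  -231.1  131. ]]
side beam 573 [ 645. -226.  192.] [665. 124. 205.]
[653.3 -76.2 200.2] [0.00524119 0.99998626]
side steel [286 130  26  27 250] [580.  57. 165.] [657. 114. 244.] [610.  86. 204.]
side steel [296 147  53  61 726] [ 577. -199.  165.] [654.  95. 244.] [610. -99. 204.]
side low [251 127  17  58 470] [516. 175.   3.] [593. 543.  47.] [550. 327.  14.]
side low [245 206  10  41  74] [ 432. -118.    3.] [447.  76.  47.] [439. -21.  23.]
side low [200 311  25  17 307] [ 263. -334.    4.] [ 316. -308.   60.] [ 289. -313.   36.]
side low [199 322  29  26 391] [ 259. -370.    3.] [ 318. -338.   60.] [ 288. -364.   34.]
```

Run:
```python
from h import *
im,d,c,o=pickle.load(open('scene0.pkl','rb')); save(im,'c1.png',(205,170,375,290),4.6)
```

```text
(no output)
```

View pics/c1.png

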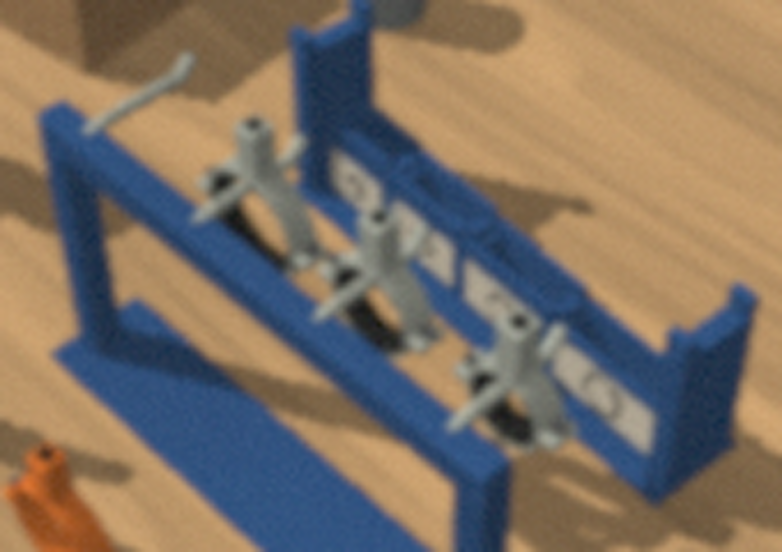

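Fixed points agree with the description: the beam starts at x≈645, so the rail origin is at about x=610. The clamps face the labels. The ring label looks smallest at -y and largest at +y. Next come the clamp studs and sizes, and the rack profile.

Run:
```python
from h import *
for n in ['scene','side']:
    im,d,c,o=pickle.load(open(n+'0.pkl','rb')); P=cloud(d,c,o)
    q=P.reshape(-1,3); q=q[np.isfinite(q[:,0])]
    s=q[(abs(q[:,0]-610)<20)&(q[:,2]>222)&(q[:,2]<248)&(abs(q[:,1]+50)<200)]
    for y in(-193,-98,-3,92):
        t=s[abs(s[:,1]-y)<25]
        if len(t)<3: print(n,y,'none');continue
        r=q[(abs(q[:,0]-610)<14)&(q[:,2]>120)&(abs(q[:,1]-y)<47)]
        print(n,y,len(t),'mean',t.mean(0).round(1),'min',t.min(0).round(1),'max',t.max(0).round(1),'ring z',np.percentile(r[:,2],[1,99]).round(),'y',np.percentile(r[:,1],[1,99]).round())
    # rack walls
    a=np.radians(-4.4); R=np.array([[np.cos(a),-np.sin(a)],[np.sin(a),np.cos(a)]])
    w=q.copy(); w[:,:2]=(q[:,:2]-[453,-63])@R
    w=w[(abs(w[:,0])<32)&(abs(w[:,1])<180)&(w[:,2]>8)]
    print(n,[(y,int(np.percentile(w[(abs(w[:,1]-y)<4)][:,2],97))) for y in range(-176,177,8) if (abs(w[:,1]-y)<4).sum()>3])
```

```text
scene -193 none
scene -98 69 mean [612.6 -96.2 234.4] min [ 601.6 -106.7  222.2] max [619.2 -89.4 243.4] ring z [141. 241.] y [-141.  -54.]
scene -3 81 mean [613.   -1.2 234.5] min [602.8 -10.7 222.5] max [619.9   5.1 242.3] ring z [153. 242.] y [-41.  34.]
scene 92 92 mean [613.8  92.9 234.8] min [603.7  82.5 222.1] max [620.1  99.2 243.7] ring z [162. 243.] y [ 58. 124.]
scene [(-176, 139), (-168, 139), (-160, 134), (-152, 71), (-144, 72), (-136, 71), (-128, 71), (-120, 70), (-112, 71), (-104, 71), (-96, 71), (-88, 68), (-80, 68), (-72, 68), (-64, 69), (-56, 67), (-48, 67), (-40, 66), (-32, 68), (-24, 67), (-16, 61), (-8, 62), (0, 62), (8, 63), (16, 62), (24, 63), (32, 64), (40, 63), (48, 63), (56, 61), (64, 56), (72, 56), (80, 56), (88, 55), (96, 56), (104, 54), (112, 56), (120, 55), (128, 56), (136, 56), (144, 55), (160, 140), (168, 139), (176, 132)]
side -193 none
side -98 68 mean [ 610.  -101.8  235. ] min [ 602.9 -107.7  223.1] max [619.1 -88.9 243.3] ring z [140. 242.] y [-143.  -65.]
side -3 58 mean [611.   -7.3 234.6] min [603.5 -12.8 222. ] max [619.8   3.6 244.1] ring z [153. 242.] y [-43.  24.]
side 92 55 mean [610.9  88.5 235. ] min [604.   81.8 222.7] max [619.3 100.  245. ] ring z [164. 244.] y [ 57. 114.]
side [(-176, 130), (-168, 140), (-160, 141), (-104, 72), (-96, 72), (-88, 68), (-80, 68), (-72, 67), (-64, 68), (-56, 68), (-48, 69), (-40, 68), (-32, 68), (-24, 68), (-16, 65), (-8, 64), (0, 66), (8, 63), (16, 63), (24, 63), (32, 64), (40, 64), (48, 63), (56, 63), (64, 59), (72, 58), (80, 57), (88, 57), (96, 58), (104, 58), (112, 57), (120, 56), (128, 58), (136, 57), (144, 57), (152, 126), (160, 134), (168, 142), (176, 140)]
```

Size by underside height and lug span: y≈-97 is the 63, y≈-3 is the 50 and y≈92 is the 40. The 32 is absent. The rack's own +y is close to world +y, with yaw ≈ -4.4°. Candidates for clamp63 are the grey ring on its peg at scene (260,210), the green ring (188,250) and the orange ring (218,283). I choose the grey one. Next I move above the rack and look from near.

>>> apply_moves(deltas=[[[0,0,-35,0,0,-1.27],[0,0,-35,0,0,-1.27],[-16,-31.5,-7,0,0,0],[-16,-31.5,-7,0,0,0],[-16,-31.5,-7,0,0,0]]])

```text
t: 0.57
tool_pos: [185.6, 514.2, 322.6]
orientation: [180.0, 0.0, -179.9]
wrist_force: [0.9, -0.3, 0.3]
finger_gap: 85.3
gripper_force: 0.0
```

>>> apply_moves(deltas=[[[-16,-31.5,-7,0,0,0],[-16,-31.5,-7,0,0,0],[-16,-31.5,-7,0,0,0],[-16,-31.5,-7,0,0,0],[-16,-31.5,-7,0,0,0]]])

```text
t: 0.98
tool_pos: [265.7, 356.0, 357.5]
orientation: [-180.0, -0.0, -180.0]
wrist_force: [0.5, 0.9, -0.5]
finger_gap: 85.2
gripper_force: 0.0
```

>>> apply_moves(deltas=[[[-16,-31.5,-7,0,0,0],[-16,-31.5,-7,0,0,0],[-16,-31.5,-7,0,0,0],[-16,-31.5,-7,0,0,0],[-16,-31.5,-7,0,0,0]]])

```text
t: 1.4
tool_pos: [345.6, 198.5, 392.7]
orientation: [180.0, 0.0, -180.0]
wrist_force: [0.6, 0.2, 0.3]
finger_gap: 85.3
gripper_force: 0.0
```

>>> apply_moves(deltas=[[[-16,-31.5,0,0,0,0],[-16,-31.5,0,0,0,0],[-16,-31.5,0,0,0,0],[-16,-31.5,0,0,0,0],[0,0,0,0,0,0]]])

```text
t: 1.82
tool_pos: [411.2, 69.5, 392.2]
orientation: [-179.9, 0.0, 179.7]
wrist_force: [-0.5, -0.5, -0.6]
finger_gap: 85.2
gripper_force: 0.0
```

Run:
```python
from h import *
im,d,c,o=snap('wrist'); save(im,'w1.png'); pickle.dump((im,d,c,o),open('w1.pkl','wb'))
print(o['t'],o['tool_pos'],o['orientation'],o['joint_positions'].round(1))
```

```text
1.8167 [411.23912151  69.50312163 392.15687612] [-1.79868939e+02  4.86263047e-02  1.79742650e+02] [ 9.500e+00 -6.600e+00  1.042e+02 -1.000e-01  8.240e+01 -8.020e+01]
```

View pics/w1.png

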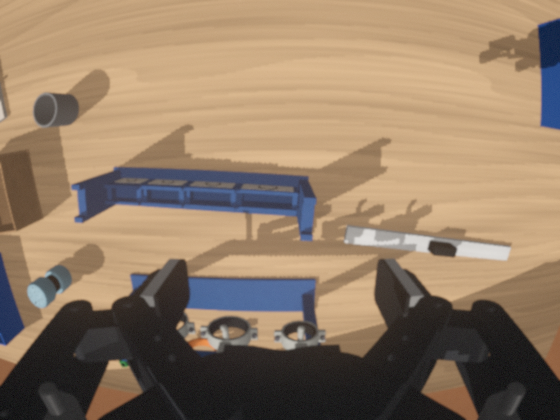

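The wrist view shows the rack at (195,190), with pocket dividers near columns 145, 182 and 235. The clamps are at (180,330), (230,332) and (300,333), and the bar is at (345–510,245). I'll fit the rack from this nearer depth.

Run:
```python
from h import *
im,d,c,o=pickle.load(open('w1.pkl','rb')); P=cloud(d,c,o)
q=P.reshape(-1,3); col=im.reshape(-1,3); k=np.isfinite(q[:,0]); q=q[k];col=col[k]
b=q[(abs(q[:,2]-139)<5)&(abs(q[:,0]-453)<60)&(abs(q[:,1]+63)<200)]
for s in(b[:,1]<-63,b[:,1]>-63): 
    r=cv2.minAreaRect(b[s][:,:2].astype(np.float32)); print('cheek lugs',s.sum(),r,b[s].mean(0))
w=q[(q[:,2]>50)&(q[:,2]<76)&(abs(q[:,0]-453)<45)&(abs(q[:,1]+63)<158)]
r=cv2.minAreaRect(w[:,:2].astype(np.float32)); print('rack body',r)
# wall front/back line fits
cen=np.array([453,-63.]);a=np.radians(-4.4); R=np.array([[np.cos(a),-np.sin(a)],[np.sin(a),np.cos(a)]])
L=(q[:,:2]-cen)@R; 
for y in range(-160,161,20):
    m=(abs(L[:,1]-y)<5)&(abs(L[:,0])<34)&(q[:,2]>4)
    print(y,'top x range',[ (int(zz),L[m&(abs(q[:,2]-zz)<2.5)][:,0].round().astype(int)[[0,-1]] if (m&(abs(q[:,2]-zz)<2.5)).any() else 0) for zz in (70,66,61,54)])
m=(abs(L[:,0])<8)&(abs(L[:,1])<160)
print([(y,int(np.median(q[m&(abs(L[:,1]-y)<2)][:,2]))) for y in range(-158,159,4) if (m&(abs(L[:,1]-y)<2)).any()])
# studs
for y in(-97,-3,92):
    s=q[(abs(q[:,2]-240)<5)&(abs(q[:,0]-610)<25)&(abs(q[:,1]-y)<25)]
    if len(s): print('stud',len(s),s.mean(0).round(1),s.min(0).round(1),s.max(0).round(1))
```

```text
cheek lugs 131 ((438.4579772949219, -227.5817413330078), (17.779865264892578, 58.06897735595703), 86.71173095703125) [ 439.05430997 -227.1163471   138.87943909]
cheek lugs 193 ((462.1192626953125, 103.24262237548828), (16.012069702148438, 58.21158218383789), 85.68991088867188) [461.35488867 103.20811479 139.23887257]
rack body ((450.4775695800781, -63.82012939453125), (320.8892517089844, 45.671573638916016), 83.51985931396484)
-160 top x range [(70, array([-31,  27])), (66, array([-31,  26])), (61, array([-31,  27])), (54, array([-31,  23]))]
-140 top x range [(70, array([-16,  14])), (66, array([-17,   9])), (61, array([-17,  10])), (54, array([-17,   9]))]
-120 top x range [(70, array([-17,  15])), (66, array([-18,  10])), (61, array([-18,   9])), (54, array([-18,   9]))]
-100 top x range [(70, array([-18,  13])), (66, array([-18,  10])), (61, array([-18,   9])), (54, 0)]
-80 top x range [(70, array([-17,  12])), (66, array([-17,  13])), (61, array([-17,  10])), (54, array([-17,  10]))]
-60 top x range [(70, array([-18,  13])), (66, array([-18,  14])), (61, array([-19,   8])), (54,
[... 1168 characters left out ...]
), (-110, 44), (-98, 60), (-94, 60), (-90, 57), (-86, 49), (-82, 36), (-78, 35), (-74, 36), (-70, 35), (-66, 35), (-62, 36), (-58, 35), (-54, 35), (-50, 35), (-46, 36), (-42, 35), (-38, 35), (-34, 37), (-30, 58), (-26, 56), (-22, 56), (-18, 51), (-14, 49), (-10, 26), (-6, 25), (-2, 25), (2, 25), (6, 26), (10, 25), (14, 26), (18, 26), (22, 25), (26, 25), (30, 26), (34, 25), (38, 26), (42, 26), (46, 26), (50, 39), (54, 51), (58, 52), (62, 45), (66, 45), (70, 28), (74, 13), (78, 12), (82, 13), (86, 13), (90, 13), (94, 13), (98, 13), (102, 13), (106, 13), (110, 13), (114, 14), (118, 13), (122, 13), (126, 15), (130, 13), (134, 14), (138, 14), (142, 14), (146, 13), (150, 44), (154, 45), (158, 89)]
```

From the wrist view the rack centre is (450.4,-62.6), yaw -4.1°. That puts slot63≈(458,47.6), slot50≈(452,-41.7) and slot40≈(446,-119.5). I approach the 40 clamp first, keeping 60 mm above it to check.

>>> apply_moves(deltas=[[[-33,3.5,15,0,0,0],[-33,3.5,15,0,0,0],[-33,3.5,15,0,0,0],[-33,3.5,15,0,0,0],[-33,3.5,15,0,0,0]]], hand=0.6)

```text
t: 2.28
tool_pos: [575.4, 93.0, 316.3]
orientation: [180.0, -0.0, -180.0]
wrist_force: [-0.7, 0.3, 0.7]
finger_gap: 51.4
gripper_force: 0.0
```

>>> apply_moves(deltas=[[[-34,4,17,0,0,0],[0,0,0,0,0,0],[0,0,0,0,0,0]]])

```text
t: 2.53
tool_pos: [608.3, 96.8, 297.6]
orientation: [-180.0, -0.3, -180.0]
wrist_force: [-0.3, -0.3, -0.2]
finger_gap: 51.2
gripper_force: 0.0
```

Run:
```python
from h import *
im,d,c,o=snap('wrist'); save(im,'w2.png'); pickle.dump((im,d,c,o),open('w2.pkl','wb'))
print(o['t'],o['tool_pos'],o['orientation'],o['finger_gap'])
P=cloud(d,c,o);q=P.reshape(-1,3);q=q[np.isfinite(q[:,0])]
for y in(-97,-3,92):
    s=q[(q[:,2]>237)&(q[:,2]<245)&(abs(q[:,0]-610)<18)&(abs(q[:,1]-y)<15)]
    if len(s): print('stud',len(s),s.mean(0).round(1),np.percentile(s,3,0).round(1),np.percentile(s,97,0).round(1))
s=q[(abs(q[:,2]-200)<3)&(q[:,0]>635)&(q[:,0]<690)&(abs(q[:,1]+50)<180)]
print('beam',len(s),s.min(0).round(1),s.max(0).round(1))
```

```text
2.5333 [608.2900916   96.79247016 297.64575134] [-179.9784019    -0.25428689 -179.9605962 ] 51.19214880813195
stud 281 [608.4 -95.3 240.4] [ 601.3 -103.5  237.4] [616.3 -88.8 242.2]
stud 476 [608.6  -0.9 240.6] [601.3  -8.9 237.9] [616.4   5.9 242.3]
stud 585 [608.8  92.8 241. ] [601.9  85.  238.3] [616.6 100.6 242.6]
beam 5945 [ 635.  -216.4  197. ] [664.5 125.4 203. ]
```

View pics/w2.png

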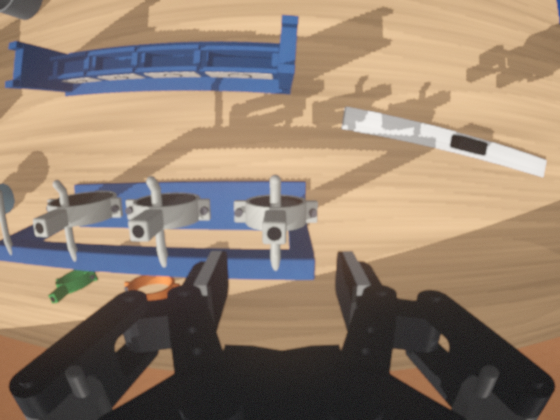

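Wrist view: the 40's stud is at (275,232), slightly left of the finger centre, and its world position is (609,92.8,241). The stud height matches what it should be. I correct -4 in y, descend and grip.

>>> apply_moves(deltas=[[[-0.8,-4,20,0,0,0],[0,0,30,0,0,0],[0,0,25,0,0,0],[0,0,8.6,0,0,0],[0,0,0,0,0,0]]])

```text
t: 3.0
tool_pos: [607.3, 91.9, 215.8]
orientation: [-180.0, -0.2, -180.0]
wrist_force: [-1.1, -0.1, -0.3]
finger_gap: 51.4
gripper_force: 0.0
```

>>> apply_moves(deltas=[[[0,0,0,0,0,0],[0,0,0,0,0,0],[0,0,0,0,0,0],[0,0,0,0,0,0],[0,0,0,0,0,0]]], hand=0, force=50)

```text
t: 3.42
tool_pos: [610.2, 91.9, 218.9]
orientation: [180.0, 0.2, 180.0]
wrist_force: [-2.3, 0.1, 7.1]
finger_gap: 15.0
gripper_force: 49.9
```

>>> apply_moves(deltas=[[[0,0,0,0,0,0],[0,0,-6,0,0,0],[0,0,-7,0,0,0],[0,0,0,0,0,0]]])

```text
t: 3.75
tool_pos: [610.2, 91.7, 231.8]
orientation: [180.0, 0.2, 180.0]
wrist_force: [0.7, -0.2, 0.3]
finger_gap: 14.7
gripper_force: 49.1
```

>>> apply_moves(deltas=[[[30,0,0,0,0,0],[40,0,0,0,0,0],[16,-35,0,0,0,0],[16,-35,0,0,0,0],[16,-35,0,0,0,0]]])

```text
t: 4.17
tool_pos: [490.2, -13.9, 230.1]
orientation: [-180.0, 0.0, -179.9]
wrist_force: [0.5, -0.5, -0.4]
finger_gap: 14.8
gripper_force: 49.1
```

>>> apply_moves(deltas=[[[16,-35,0,0,0,0],[16,-35,0,0,0,0],[14,-36,0,0,0,0],[0,0,30,0,0,0.82],[0,0,30,0,0,0]]])

```text
t: 4.58
tool_pos: [446.2, -122.0, 171.0]
orientation: [-179.9, 0.3, 175.4]
wrist_force: [1.4, -0.1, -0.8]
finger_gap: 14.9
gripper_force: 49.2
```

>>> apply_moves(deltas=[[[0,0,10,0,0,0],[0,0,0,0,0,0],[0,0,0,0,0,0]]])

```text
t: 4.83
tool_pos: [445.4, -119.1, 160.1]
orientation: [180.0, -0.0, 175.9]
wrist_force: [0.5, 0.5, -0.0]
finger_gap: 14.8
gripper_force: 49.2
```

Run:
```python
from h import *
im,d,c,o=snap('wrist'); save(im,'w3.png'); pickle.dump((im,d,c,o),open('w3.pkl','wb'))
print(o['t'],o['tool_pos'],o['orientation'],o['finger_gap'])
```

```text
4.8333 [ 445.40550526 -119.10816612  160.07794691] [ 1.79991258e+02 -4.18806306e-02  1.75946034e+02] 14.763453856170818
```

View pics/w3.png

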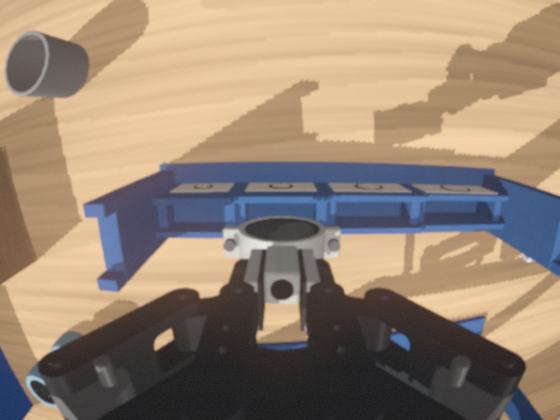

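The clamp is held over pocket 2, with the ring centre at (281,240). Pocket 2 lies between the dividers at columns 232 and 323. I'll measure the relative offset in the tool frame.

```bash
cat > rel.py <<'E'
from h import *
import sys
def rel(name,zsel,Dia,own_c=None):
    im,d,c,o=pickle.load(open(name,'rb'))
    o2=dict(o); P=cloud(d,c,o); R=Rn.from_euler('xyz',[180,0,o['orientation'][2]],degrees=True).as_matrix()
    T=(P-np.array(o['tool_pos']))@R   # tool frame: x toward robot, y own y, z down
    Z=P[...,2]; hsv=cv2.cvtColor(im,cv2.COLOR_RGB2HSV)
    steel=(hsv[...,1]<80)&(abs(T[...,0])<14)&(T[...,2]>12)&(T[...,2]<12+Dia)&(abs(T[...,1])<Dia/2+14)
    s=T[steel]; print('ring x',np.percentile(s[:,0],[2,10,50,90,98]).round(1),'y',np.percentile(s[:,1],[1,99]).round(1),'z',np.percentile(s[:,2],[1,99]).round(1))
    blue=(hsv[...,0]>100)&(hsv[...,0]<130)&(hsv[...,1]>110)
    for y in (-35,-20,0,20,35):
        m=blue&(abs(T[...,1]-y)<4)&(abs(T[...,0])<50)&(abs(Z-zsel)<2.5)
        if m.any(): print('wall y',y,np.sort(T[m][:,0]).round(1)[[0,-1]],m.sum())
    m=blue&(abs(T[...,0])<9)&(Z<zsel-8)
    t=T[m]; zz=Z[m]
    print([(y,int(np.median(zz[abs(t[:,1]-y)<1.5]))) for y in range(-90,91,3) if (abs(t[:,1]-y)<1.5).sum()>2])
    b=P[blue&(abs(Z-139)<4)&(abs(P[...,0]-450)<60)]
    for k in(b[:,1]<-63,b[:,1]>-63):
        if k.sum()>10:
            r=cv2.minAreaRect(b[k][:,:2].astype(np.float32)); print('cheek',k.sum(),np.round(r[0],1),np.round(r[1],1),round(r[2],1))
E
python3 -c "
from rel import *
rel('w3.pkl',66,50)"
```

```text
ring x [-6.5 -2.8  5.   9.3  9.6] y [-32.   33.6] z [12.3 56.7]
wall y -35 [ 9.9 14.8] 42
wall y -20 [10.  15.1] 73
wall y 0 [10.2 15.1] 73
wall y 20 [10.  15.1] 77
wall y 35 [10.2 15.1] 43
[(-51, 43), (-48, 43), (-36, 56), (-33, 56), (-30, 56), (-27, 36), (-24, 35), (-21, 35), (-18, 35), (-15, 35), (-12, 35), (-9, 35), (-6, 35), (-3, 36), (0, 35), (3, 35), (6, 35), (9, 35), (12, 35), (15, 35), (18, 35), (21, 35), (24, 35), (27, 40), (30, 56), (33, 56), (36, 56), (39, 51), (42, 51), (45, 51), (48, 26), (51, 25), (54, 25), (57, 25), (60, 25), (63, 25), (66, 25), (69, 25), (72, 25), (75, 25), (78, 25), (81, 25), (84, 25), (87, 25), (90, 25)]
cheek 27 [485.5  93.9] [2.5 7.2] 84.6
```

Offsets: pocket centre at tool x≈-1, ring centre at ≈+0.4, y within 0.5. I shift -1.4 and lower.

>>> apply_moves(deltas=[[[-1.4,-0.5,10,0,0,0],[0,0,15,0,0,0],[0,0,15,0,0,0],[0,0,12,0,0,0],[0,0,6,0,0,0]]])

```text
t: 5.3
tool_pos: [446.8, -119.6, 101.0]
orientation: [-180.0, 0.0, 176.0]
wrist_force: [0.3, -0.0, -0.5]
finger_gap: 14.9
gripper_force: 49.2
```

>>> apply_moves(deltas=[[[0,0,3,0,0,0],[0,0,2,0,0,0],[0,0,0,0,0,0],[0,0,0,0,0,0]]])

```text
t: 5.63
tool_pos: [447.1, -120.0, 97.2]
orientation: [-180.0, 0.1, 175.9]
wrist_force: [-0.1, 0.5, -0.4]
finger_gap: 14.9
gripper_force: 49.2
```

>>> apply_moves(deltas=[[[0,0,1.5,0,0,0],[0,0,1,0,0,0],[0,0,0,0,0,0]]])

```text
t: 5.88
tool_pos: [447.6, -120.2, 95.7]
orientation: [-180.0, 0.1, 175.9]
wrist_force: [-2.5, 0.1, 15.7]
finger_gap: 15.0
gripper_force: 51.4
```

Run:
```python
from h import *
for n in ('side','wrist'):
    im,d,c,o=snap(n); P=cloud(d,c,o);q=P.reshape(-1,3);q=q[np.isfinite(q[:,0])]; pickle.dump((im,d,c,o),open('p4'+n+'.pkl','wb'))
    s=q[(abs(q[:,0]-447)<9)&(abs(q[:,1]+119.5)<9)]
    print(n,o['t'],o['tool_pos'],np.percentile(s[:,2],[50,90,97]).round(1))
hsv=cv2.cvtColor(im,cv2.COLOR_RGB2HSV)
m=(abs(P[...,1]+119.5)<40)&(abs(P[...,0]-447)<16)&(hsv[...,1]<80)&(P[...,2]>40)&(P[...,2]<100)
for y in(-153,-149,-145,-94,-90,-86): 
    k=m&(abs(P[...,1]-y)<2); print(y,k.sum(),np.percentile(P[k][:,2],[50,95]) if k.any() else '')
```

```text
side 5.8833 [ 447.63976953 -120.24640657   95.67314078] [108.7 483.3 483.4]
wrist 5.9333 [ 447.63433876 -120.24033682   95.70132528] [117.2 133.6 137.7]
-153 147 [63.51336179 68.13195552]
-149 242 [64.22769432 68.44278483]
-145 204 [64.2246402  68.24289098]
-94 235 [63.97815227 68.33960456]
-90 263 [64.04120301 68.57205016]
-86 157 [63.83543157 68.15890282]
```

The clamp is down: contact at TCP 95.7, stud top at 117.2 as it should be. Release, rise, and go to the 50.

>>> apply_moves(deltas=[[[0,0,0,0,0,0],[0,0,0,0,0,0],[0,0,0,0,0,0],[0,0,-15,0,0,0],[0,0,-35,0,0,0]]], hand=0.4)

```text
t: 6.4
tool_pos: [443.7, -119.2, 141.5]
orientation: [179.9, -0.4, 175.9]
wrist_force: [0.4, 0.4, 0.7]
finger_gap: 34.5
gripper_force: 0.0
```

>>> apply_moves(deltas=[[[0,0,-40,0,0,0],[0,0,-40,0,0,0],[0,0,-40,0,0,-0.82],[-32,23.6,-10,0,0,0],[-32,23.6,0,0,0,0]]])

```text
t: 6.82
tool_pos: [512.7, -73.4, 279.0]
orientation: [-179.9, 0.5, 179.8]
wrist_force: [0.5, 0.1, 0.7]
finger_gap: 34.2
gripper_force: 0.0
```

>>> apply_moves(deltas=[[[-32,23.6,0,0,0,0],[-32,23.6,0,0,0,0],[-32,23.6,0,0,0,0],[0,0,0,0,0,0],[0,0,0,0,0,0]]])

```text
t: 7.23
tool_pos: [607.4, -0.6, 273.2]
orientation: [180.0, -0.1, -179.9]
wrist_force: [-0.2, 0.2, -0.2]
finger_gap: 34.2
gripper_force: 0.0
```

```bash
cat > stud.py <<'E'
from h import *
def stud(y):
    im,d,c,o=snap('wrist'); P=cloud(d,c,o);q=P.reshape(-1,3);q=q[np.isfinite(q[:,0])]
    print(o['t'],o['tool_pos'],o['orientation'],o['finger_gap'])
    s=q[(q[:,2]>237)&(q[:,2]<245)&(abs(q[:,0]-610)<18)&(abs(q[:,1]-y)<13)]
    print('stud',len(s),s.mean(0).round(1),np.percentile(s,3,0).round(1),np.percentile(s,97,0).round(1))
    for x,y in((447,-119.5),(452,-41.7)):
        s=q[(abs(q[:,0]-x)<14)&(abs(q[:,1]-y)<14)&(q[:,2]>112)&(q[:,2]<130)]
        if len(s): print('seated',s.mean(0).round(1))
E
python3 -c "
from stud import *
stud(-2)"
```

```text
7.2333 [607.44330235  -0.6394061  273.18378077] [ 1.79999226e+02 -6.75991748e-02 -1.79882358e+02] 34.223019412012746
stud 710 [608.3  -2.3 240.9] [601.4  -9.8 238.2] [616.2   5.1 242.4]
seated [ 448.9 -118.4  117.8]
```

>>> apply_moves(deltas=[[[-1.6,-1.8,20,0,0,0],[0,0,25,0,0,0],[0,0,11,0,0,0],[0,0,0,0,0,0],[0,0,0,0,0,0]]])

```text
t: 7.7
tool_pos: [607.4, -4.3, 218.3]
orientation: [-180.0, -0.1, 179.9]
wrist_force: [0.5, 0.3, 0.2]
finger_gap: 34.1
gripper_force: 0.0
```

>>> apply_moves(deltas=[[[0,0,0,0,0,0],[0,0,0,0,0,0],[0,0,0,0,0,0],[0,0,0,0,0,0],[0,0,0,0,0,0]]], hand=0, force=50)

```text
t: 8.12
tool_pos: [608.9, -3.7, 219.8]
orientation: [-180.0, 0.1, -180.0]
wrist_force: [-0.6, -0.2, 6.8]
finger_gap: 14.4
gripper_force: 50.1
```

>>> apply_moves(deltas=[[[0,0,0,0,0,0],[0,0,-6,0,0,0],[0,0,-7,0,0,0],[0,0,0,0,0,0],[0,0,0,0,0,0]]])

```text
t: 8.53
tool_pos: [608.5, -3.8, 231.9]
orientation: [-180.0, 0.1, 180.0]
wrist_force: [-1.2, 0.9, -0.6]
finger_gap: 15.0
gripper_force: 49.3
```

>>> apply_moves(deltas=[[[30,0,0,0,0,0],[40,0,0,0,0,0],[29,-12.5,0,0,0,0],[29,-12.5,0,0,0,0],[28.5,-12.5,0,0,0,0]]])

```text
t: 8.95
tool_pos: [449.9, -41.4, 230.8]
orientation: [-180.0, -0.0, -180.0]
wrist_force: [0.9, -0.8, -0.8]
finger_gap: 15.0
gripper_force: 49.3
```

>>> apply_moves(deltas=[[[0,0,25,0,0,0.82],[0,0,30,0,0,0],[0,0,10,0,0,0],[0,0,0,0,0,0],[0,0,0,0,0,0]]])

```text
t: 9.37
tool_pos: [451.7, -41.2, 166.2]
orientation: [180.0, -0.1, 175.9]
wrist_force: [0.7, 0.2, -1.1]
finger_gap: 15.0
gripper_force: 49.3
```

Run:
```python
from rel import *
x=snap('wrist'); pickle.dump(x,open('w5.pkl','wb')); o=x[3]
print(o['t'],o['tool_pos'],o['orientation'],o['finger_gap'])
rel('w5.pkl',61,60)
```

```text
9.3667 [451.71115219 -41.16736189 166.24470281] [ 1.79998821e+02 -7.70444554e-02  1.75926599e+02] 15.0188693132388
ring x [-7.9 -5.3  3.5  8.3  8.7] y [-36.4  39.1] z [12.5 67.1]
wall y -35 [10.7 15.7] 65
wall y -20 [10.4 15.9] 70
wall y 0 [10.9 15.9] 69
wall y 20 [10.9 15.9] 78
wall y 35 [10.8 16. ] 70
[(-42, 51), (-39, 51), (-36, 51), (-33, 26), (-30, 25), (-27, 25), (-24, 25), (-21, 25), (-18, 25), (-15, 25), (-12, 25), (-9, 25), (-6, 25), (-3, 25), (0, 25), (3, 25), (6, 25), (9, 25), (12, 25), (15, 25), (18, 25), (21, 25), (24, 25), (27, 25), (30, 26), (33, 49), (36, 51), (39, 51), (42, 45), (45, 45), (48, 44), (54, 12), (57, 12), (60, 12), (63, 12), (66, 12), (69, 12), (72, 12), (75, 12), (78, 12), (81, 12), (84, 12), (87, 12), (90, 13)]
cheek 104 [ 414.3 -225.5] [13.9  7.9] 78.2
cheek 339 [461.1 102.2] [16.  55.7] 86.4
```

>>> apply_moves(deltas=[[[0.3,-2,15,0,0,0],[0,0,20,0,0,0],[0,0,15,0,0,0],[0,0,10,0,0,0],[0,0,5,0,0,0]]])

```text
t: 9.83
tool_pos: [451.6, -43.1, 100.9]
orientation: [-180.0, -0.0, 175.9]
wrist_force: [0.2, 0.6, -1.0]
finger_gap: 15.2
gripper_force: 51.5
```

>>> apply_moves(deltas=[[[0,0,2,0,0,0],[0,0,2,0,0,0],[0,0,0,0,0,0],[0,0,0,0,0,0]]])

```text
t: 10.17
tool_pos: [451.7, -43.3, 97.7]
orientation: [-180.0, 0.1, 175.9]
wrist_force: [-1.0, -0.1, -0.5]
finger_gap: 15.2
gripper_force: 51.5
```

>>> apply_moves(deltas=[[[0,0,1,0,0,0],[0,0,1,0,0,0],[0,0,0,0,0,0]]])

```text
t: 10.42
tool_pos: [452.0, -43.3, 96.0]
orientation: [-180.0, 0.1, 175.9]
wrist_force: [-1.9, 0.2, 8.6]
finger_gap: 14.8
gripper_force: 52.9
```

Run:
```python
from h import *
im,d,c,o=snap('wrist'); P=cloud(d,c,o);q=P.reshape(-1,3);q=q[np.isfinite(q[:,0])]
s=q[(abs(q[:,0]-452)<9)&(abs(q[:,1]+42)<8)&(q[:,2]>100)&(q[:,2]<123)]
print(o['tool_pos'],o['wrist_force'],len(s),np.percentile(s[:,2],[20,50,90]).round(1))
```

```text
[452.00599234 -43.31197121  96.03051872] [-1.89594289  0.16909831  8.61682268] 1715 [111.8 117.8 119.1]
```

>>> apply_moves(deltas=[[[0,0,0,0,0,0],[0,0,0,0,0,0],[0,0,0,0,0,0],[0,0,-15,0,0,0],[0,0,-35,0,0,0]]], hand=0.4)

```text
t: 10.88
tool_pos: [448.4, -42.9, 142.6]
orientation: [180.0, -0.4, 175.9]
wrist_force: [-0.2, -0.2, -0.4]
finger_gap: 33.7
gripper_force: 0.0
```

>>> apply_moves(deltas=[[[0,0,-40,0,0,0],[0,0,-40,0,0,0],[0,0,-40,0,0,-0.82],[-32,-11,-8,0,0,0],[-32,-11,0,0,0,0]]])

```text
t: 11.3
tool_pos: [517.3, -65.4, 278.0]
orientation: [-179.9, 0.5, -179.9]
wrist_force: [0.1, 0.6, 0.2]
finger_gap: 34.0
gripper_force: 0.0
```

>>> apply_moves(deltas=[[[-32,-11,0,0,0,0],[-32,-11,0,0,0,0],[-29,-10,0,0,0,0],[0,0,0,0,0,0],[0,0,0,0,0,0]]])

```text
t: 11.72
tool_pos: [608.7, -97.6, 272.1]
orientation: [180.0, -0.1, 180.0]
wrist_force: [-0.4, -0.8, -0.0]
finger_gap: 34.4
gripper_force: 0.0
```

```bash
python3 -c "
from stud import *
stud(-97)"
```

```text
11.7167 [608.65389157 -97.61785549 272.11265422] [ 1.79987627e+02 -8.76068414e-02  1.79961417e+02] 34.36117465908499
stud 735 [607.9 -97.3 240.6] [ 601.  -104.6  238.1] [615.7 -90.  242.2]
seated [ 449.  -119.4  118. ]
seated [454.2 -43.5 118. ]
```

Both seated studs read 118 mm, so they are home. Now the 63.

>>> apply_moves(deltas=[[[0,0.3,20,0,0,0],[0,0,25,0,0,0],[0,0,10,0,0,0],[0,0,0,0,0,0],[0,0,0,0,0,0]]])

```text
t: 12.18
tool_pos: [607.5, -96.6, 218.4]
orientation: [180.0, -0.1, -180.0]
wrist_force: [0.4, 0.2, 0.9]
finger_gap: 34.3
gripper_force: 0.0
```

>>> apply_moves(deltas=[[[0,0,0,0,0,0],[0,0,0,0,0,0],[0,0,0,0,0,0],[0,0,0,0,0,0],[0,0,0,0,0,0]]], hand=0, force=50)

```text
t: 12.6
tool_pos: [609.0, -97.3, 219.9]
orientation: [-180.0, 0.1, 180.0]
wrist_force: [-0.9, -1.5, 6.5]
finger_gap: 14.7
gripper_force: 50.3
```

>>> apply_moves(deltas=[[[0,0,0,0,0,0],[0,0,-6,0,0,0],[0,0,-7,0,0,0],[0,0,0,0,0,0],[0,0,0,0,0,0]]])

```text
t: 13.02
tool_pos: [608.5, -96.9, 231.9]
orientation: [-180.0, 0.1, 180.0]
wrist_force: [-0.4, -0.6, -1.6]
finger_gap: 15.3
gripper_force: 49.3
```

>>> apply_moves(deltas=[[[30,0,0,0,0,0],[40,0,-5,0,0,0],[20,36,0,0,0,0],[20,36,0,0,0,0],[20,36,0,0,0,0]]])

```text
t: 13.43
tool_pos: [476.8, 11.6, 236.1]
orientation: [180.0, 0.0, 179.9]
wrist_force: [0.4, 0.7, -0.2]
finger_gap: 14.8
gripper_force: 49.3
```

>>> apply_moves(deltas=[[[20,35,0,0,0,0],[0,0,20,0,0,0.82],[0,0,30,0,0,0],[0,0,10,0,0,0],[0,0,0,0,0,0]]])

```text
t: 13.85
tool_pos: [456.2, 46.0, 174.0]
orientation: [-180.0, -0.3, 175.9]
wrist_force: [-1.7, 0.3, -1.0]
finger_gap: 14.9
gripper_force: 49.4
```

>>> apply_moves(deltas=[[[0,0,0,0,0,0],[0,0,0,0,0,0]]])

```text
t: 14.02
tool_pos: [459.1, 45.8, 177.1]
orientation: [180.0, 0.1, 175.9]
wrist_force: [0.2, -0.1, -0.3]
finger_gap: 14.8
gripper_force: 49.4
```

Run:
```python
from rel import *
x=snap('wrist'); pickle.dump(x,open('w6.pkl','wb')); o=x[3]
print(o['t'],o['tool_pos'],o['orientation'],o['finger_gap'])
rel('w6.pkl',54,73)
```

```text
14.0167 [459.1214527   45.76263954 177.12195321] [1.79991783e+02 5.52051006e-02 1.75863560e+02] 14.819294462043256
ring x [-7.8 -5.3  3.5  8.7  9.1] y [-43.6  49.8] z [12.4 80.2]
wall y -35 [12.  16.3] 50
wall y -20 [12.5 17.1] 51
wall y 0 [12.6 17. ] 59
wall y 20 [12.7 17.2] 56
wall y 35 [12.8 16.5] 47
[(-48, 44), (-45, 44), (-42, 45), (-39, 13), (-36, 12), (-33, 12), (-30, 12), (-27, 12), (-24, 12), (-21, 12), (-18, 12), (-15, 12), (-12, 12), (-9, 12), (-6, 12), (-3, 12), (0, 12), (3, 12), (6, 12), (9, 12), (12, 12), (15, 12), (18, 12), (21, 12), (24, 12), (27, 12), (30, 12), (33, 13), (36, 12), (39, 30), (42, 45), (45, 45), (48, 44)]
cheek 196 [485.9 100.8] [14.3  6.9] 81.3
```

>>> apply_moves(deltas=[[[1.6,-1.5,15,0,0,0],[0,0,20,0,0,0],[0,0,20,0,0,0],[0,0,15,0,0,0],[0,0,6,0,0,0]]])

```text
t: 14.48
tool_pos: [456.4, 44.3, 99.4]
orientation: [-180.0, -0.1, 175.9]
wrist_force: [-0.4, 0.4, -2.1]
finger_gap: 14.8
gripper_force: 49.4
```

>>> apply_moves(deltas=[[[0,0,2,0,0,0],[0,0,1.5,0,0,0],[0,0,0,0,0,0],[0,0,0,0,0,0]]])

```text
t: 14.82
tool_pos: [457.4, 44.7, 97.7]
orientation: [180.0, 0.1, 175.9]
wrist_force: [-0.9, -0.7, 0.1]
finger_gap: 15.1
gripper_force: 49.7
```

>>> apply_moves(deltas=[[[0,0,1,0,0,0],[0,0,1,0,0,0],[0,0,0,0,0,0]]])

```text
t: 15.07
tool_pos: [458.7, 44.8, 97.3]
orientation: [180.0, 0.2, 175.9]
wrist_force: [-4.9, -1.8, 25.7]
finger_gap: 15.0
gripper_force: 53.1
```

Run:
```python
from h import *
im,d,c,o=snap('wrist'); P=cloud(d,c,o);q=P.reshape(-1,3);q=q[np.isfinite(q[:,0])]
s=q[(abs(q[:,0]-458)<9)&(abs(q[:,1]-45)<8)&(q[:,2]>100)&(q[:,2]<123)]
print(o['tool_pos'],o['wrist_force'],len(s),np.percentile(s[:,2],[20,50,90]).round(1))
```

```text
[458.73577462  44.78209057  97.27324516] [-4.94071778 -1.79229983 25.66304332] 1637 [111.8 117.8 119. ]
```

Seated at the same stud height as the others. I release, rise and move toward the bar to look.

>>> apply_moves(deltas=[[[0,0,0,0,0,0],[0,0,0,0,0,0],[0,0,0,0,0,0],[0,0,-15,0,0,0],[0,0,-35,0,0,0]]], hand=0.4)

```text
t: 15.53
tool_pos: [453.7, 44.4, 142.1]
orientation: [-179.9, -0.4, 175.9]
wrist_force: [0.3, 0.2, 0.1]
finger_gap: 33.8
gripper_force: 0.0
```

>>> apply_moves(deltas=[[[0,0,-40,0,0,0],[0,0,-40,0,0,0],[0,0,-40,0,0,-0.82],[0,30,-20,0,0,0],[0,40,0,0,0,0]]])

```text
t: 15.95
tool_pos: [459.2, 114.3, 290.2]
orientation: [179.9, 0.5, 179.8]
wrist_force: [2.1, 0.0, 0.1]
finger_gap: 34.1
gripper_force: 0.0
```

>>> apply_moves(deltas=[[[0,40,0,0,0,0],[0,40,0,0,0,0],[0,40,0,0,0,0],[0,0,0,0,0,0],[0,0,0,0,0,0]]])

```text
t: 16.37
tool_pos: [456.1, 236.4, 284.3]
orientation: [-180.0, -0.0, -179.8]
wrist_force: [-0.8, 0.4, 0.6]
finger_gap: 34.0
gripper_force: 0.0
```

```bash
cat > bar.py <<'E'
from h import *
def bar(name):
    im,d,c,o=snap('wrist'); save(im,name); P=cloud(d,c,o); hsv=cv2.cvtColor(im,cv2.COLOR_RGB2HSV)
    print(o['t'],o['tool_pos'],o['orientation'],o['joint_positions'].round(1))
    near=(P[...,0]>400)&(P[...,0]<700)&(P[...,1]>120)&(P[...,1]<620)
    m=near&(P[...,2]>8)&(P[...,2]<17)&(hsv[...,1]<90)
    m=cv2.morphologyEx(m.astype(np.uint8),cv2.MORPH_OPEN,np.ones((3,3)))
    r=cv2.minAreaRect(P[m>0][:,:2].astype(np.float32)); print('flat',m.sum(),r)
    q=P[m>0]; e,V=np.linalg.eigh(np.cov(q[:,:2].T)); print('mean',q.mean(0).round(1),'axis',V[:,1],'yaw of y-axis off world y', np.degrees(np.arctan2(-V[0,1],V[1,1])))
    g=near&(P[...,2]>36)&(P[...,2]<47); g=cv2.morphologyEx(g.astype(np.uint8),cv2.MORPH_OPEN,np.ones((3,3)))
    r=cv2.minAreaRect(P[g>0][:,:2].astype(np.float32)); print('grip',g.sum(),r,np.median(P[g>0][:,2]))
    for x,y in((447,-119.5),(452,-42.7),(458,45)):
        s=P[(abs(P[...,0]-x)<14)&(abs(P[...,1]-y)<14)&(P[...,2]>112)&(P[...,2]<130)]
        if len(s): print('seated',len(s),s.mean(0).round(1))
E
python3 -c "
from bar import *
bar('w7.png')"
```

```text
16.3667 [456.11446047 236.44603856 284.33232705] [-1.79983863e+02 -2.90614982e-02 -1.79802490e+02] [ 27.2   7.4 103.5  -0.   69.2 -63. ]
flat 4278 ((553.4166259765625, 363.0567626953125), (371.1669616699219, 31.484827041625977), 81.9491195678711)
mean [548.8 341.   12.7] axis [0.13924333 0.9902582 ] yaw of y-axis off world y -8.004063490992566
grip 532 ((553.4796142578125, 362.5341491699219), (50.399444580078125, 21.230304718017578), 83.0138168334961) 42.41591082968078
seated 123 [ 447.7 -116.4  117.2]
seated 156 [452.3 -39.8 117.5]
seated 219 [456.9  50.2 117.8]
```

View pics/w7.png

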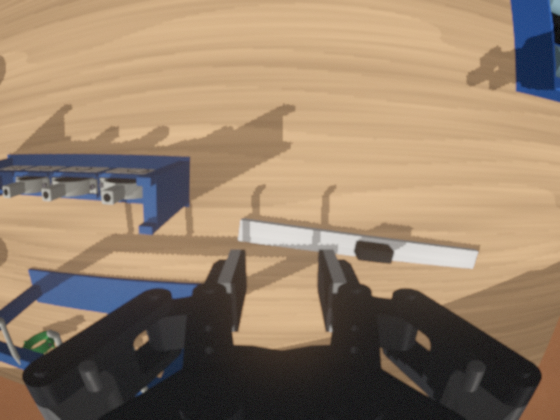

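The bar's grip is at pixel (375,251): centre (553.5,362.6), axis -8.0°, top at 42 mm, sizes matching the description. All three studs stand at 117–118 in pockets 40, 50 and 63. I turn the tool 98° so the fingers close across the grip.

>>> apply_moves(deltas=[[[0,0,0,0,0,1.4],[0,0,0,0,0,1.4],[0,0,0,0,0,1.4],[0,0,0,0,0,1.4],[0,0,0,0,0,1.4]]], hand=0.7)

```text
t: 16.83
tool_pos: [456.6, 232.9, 284.6]
orientation: [-180.0, 0.0, 144.5]
wrist_force: [0.4, -0.2, -0.4]
finger_gap: 59.8
gripper_force: 0.0
```

>>> apply_moves(deltas=[[[0,0,0,0,0,1.4],[0,0,0,0,0,1.4],[0,0,0,0,0,1.4],[0,0,0,0,0,1.4],[0,0,0,0,0,1.4]]])

```text
t: 17.25
tool_pos: [456.6, 232.9, 284.6]
orientation: [-180.0, 0.0, 109.5]
wrist_force: [0.0, -0.0, 0.7]
finger_gap: 59.7
gripper_force: 0.0
```

>>> apply_moves(deltas=[[[0,0,0,0,0,1.4],[0,0,0,0,0,1.4],[0,0,0,0,0,1.4],[0,0,0,0,0,1.4],[34,19,20,0,0,0]]])

```text
t: 17.67
tool_pos: [478.4, 260.2, 268.9]
orientation: [179.8, -0.0, 81.4]
wrist_force: [1.1, 1.4, 1.6]
finger_gap: 59.7
gripper_force: 0.0
```

>>> apply_moves(deltas=[[[34,20,10,0,0,0],[35,20,10,0,0,0],[35,20,10,0,0,0],[0,0,0,0,0,0],[0,0,0,0,0,0]]])

```text
t: 18.08
tool_pos: [553.6, 358.0, 233.5]
orientation: [-179.9, 0.1, 82.0]
wrist_force: [0.6, -1.3, 0.8]
finger_gap: 59.8
gripper_force: 0.0
```

```bash
python3 -c "
from bar import *
bar('w8.png')"
```

```text
18.0833 [553.55428004 358.02341988 233.5322713 ] [-1.79875458e+02  1.30179348e-01  8.19518682e+01] [32.8 23.2 88.8 -0.  68.1 40.8]
flat 6823 ((553.6747436523438, 362.56829833984375), (369.3099365234375, 30.49233627319336), 81.92320251464844)
mean [555.9 378.1  12.8] axis [0.14092097 0.99002085] yaw of y-axis off world y -8.101142303228915
grip 899 ((553.810546875, 363.1474914550781), (50.180206298828125, 19.977537155151367), 81.7319564819336) 42.55683441321327
```

>>> apply_moves(deltas=[[[4.9,-0.5,30,0,0,0],[0,0,40,0,0,0],[0,0,40,0,0,0],[0,0,40,0,0,0],[0,0,35,0,0,0]]])

```text
t: 18.55
tool_pos: [552.5, 361.6, 49.9]
orientation: [180.0, 0.0, 81.9]
wrist_force: [-0.2, -0.3, 0.2]
finger_gap: 60.1
gripper_force: 0.0
```

>>> apply_moves(deltas=[[[0,0,20,0,0,0],[0,0,10,0,0,0],[0,0,0,0,0,0],[0,0,0,0,0,0]]])

```text
t: 18.88
tool_pos: [553.6, 363.2, 22.0]
orientation: [180.0, -0.0, 81.9]
wrist_force: [0.2, 0.8, 1.0]
finger_gap: 59.9
gripper_force: 0.0
```

>>> apply_moves(deltas=[[[0,0,0,0,0,0],[0,0,0,0,0,0],[0,0,0,0,0,0],[0,0,0,0,0,0],[0,0,0,0,0,0]]], hand=0, force=100)

```text
t: 19.3
tool_pos: [554.2, 364.3, 22.6]
orientation: [179.9, -0.1, 82.0]
wrist_force: [0.7, -1.6, 8.8]
finger_gap: 18.1
gripper_force: 97.9
```

>>> apply_moves(deltas=[[[0,0,0,0,0,0],[0,0,0,0,0,0],[0,0,-10,0,0,0],[0,0,-20,0,0,0],[0,0,0,0,0,0]]])

```text
t: 19.72
tool_pos: [554.5, 364.8, 54.0]
orientation: [179.8, -0.2, 82.0]
wrist_force: [0.9, 1.5, -3.9]
finger_gap: 17.6
gripper_force: 98.9
```

The bar is held. I lift it clear, move x first away from the rail, then move along y to the rack.

>>> apply_moves(deltas=[[[0,0,-35,0,0,0],[0,0,-35,0,0,0],[0,0,-35,0,0,0],[0,0,-25,0,0,-0.4],[0,0,-15,0,0,-0.38]]])

```text
t: 20.13
tool_pos: [554.0, 364.5, 199.1]
orientation: [179.8, -0.1, 86.0]
wrist_force: [0.9, -0.1, -4.1]
finger_gap: 17.7
gripper_force: 99.4
```

>>> apply_moves(deltas=[[[-22,-33,0,0,0,0],[-22,-33,0,0,0,0],[-23,-33,0,0,0,0],[-30,2,0,0,0,0],[-36,2.5,0,0,0,0]]])

```text
t: 20.55
tool_pos: [447.0, 237.8, 195.3]
orientation: [-180.0, -0.0, 86.1]
wrist_force: [1.7, -0.4, -4.4]
finger_gap: 17.9
gripper_force: 100.2
```

>>> apply_moves(deltas=[[[-36,2.6,0,0,0,0],[-36,2.6,0,0,0,0],[-36,2.6,0,0,0,0],[-36,2.6,0,0,0,0],[-36,2.6,0,0,0,0]]])

```text
t: 20.97
tool_pos: [448.7, 55.9, 195.5]
orientation: [180.0, -0.0, 85.9]
wrist_force: [0.2, 0.3, -4.3]
finger_gap: 17.8
gripper_force: 100.2
```

>>> apply_moves(deltas=[[[-36,2.6,0,0,0,0],[-30,2.6,0,0,0,0],[-20,1.5,0,0,0,0],[0,0,0,0,0,0],[0,0,0,0,0,0]]])

```text
t: 21.38
tool_pos: [449.5, -29.7, 195.4]
orientation: [-180.0, -0.0, 85.7]
wrist_force: [0.4, 0.5, -4.6]
finger_gap: 18.0
gripper_force: 100.2
```

Run:
```python
from h import *
for n in ('wrist','side'):
    x=snap(n); pickle.dump(x,open('b_%s.pkl'%n,'wb')); save(x[0],'b_%s.png'%n); o=x[3]
print(o['t'],o['tool_pos'],o['orientation'],o['finger_gap'],o['joint_positions'].round(1))
```

```text
21.4333 [449.59399818 -28.91322262 195.46128577] [-1.79988027e+02 -2.01056054e-02  8.58114233e+01] 18.083301590578152 [ -3.9   7.  116.2   0.   56.8   0.3]
```

View pics/b_wrist.png

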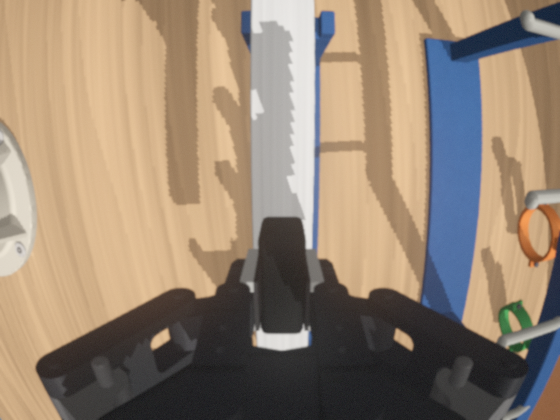

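The wrist view shows the bar held along the rack, between the +y cheek lugs at (247,28) and (327,28). There are about 35 mm left to go along y. I'll measure the bar against the lugs.

Run:
```python
from h import *
im,d,c,o=pickle.load(open('b_wrist.pkl','rb')); P=cloud(d,c,o); Z=P[...,2]
hsv=cv2.cvtColor(im,cv2.COLOR_RGB2HSV); blue=(hsv[...,0]>100)&(hsv[...,0]<130)&(hsv[...,1]>110)
b=P[blue&(abs(Z-139)<4)&(abs(P[...,1]-102)<20)&(abs(P[...,0]-455)<50)]
for k in(b[:,0]<462,b[:,0]>462): print('lug',k.sum(),b[k].min(0).round(1),b[k].max(0).round(1))
f=P[(hsv[...,1]<80)&(abs(Z-185)<8)&(abs(P[...,0]-455)<45)]
print('bar z',np.percentile(f[:,2],[5,50,95]).round(1))
for y in(0,20,40,60,80,100,120,140):
    k=abs(f[:,1]-y)<5
    if k.any(): print(y,f[k][:,0].min().round(1),f[k][:,0].max().round(1),np.median(f[k][:,2]).round(1))
print(f[:,1].max())
im,d,c,o=pickle.load(open('b_side.pkl','rb')); P=cloud(d,c,o); Z=P[...,2]
hsv=cv2.cvtColor(im,cv2.COLOR_RGB2HSV); f=P[(hsv[...,1]<80)&(abs(Z-180)<12)&(abs(P[...,0]-455)<60)&(abs(P[...,1]+30)<230)]
print('side bar',f.min(0).round(1),f.max(0).round(1))
```

```text
lug 115 [434.5  98.2 137.4] [438.3 111.6 141.8]
lug 299 [481.4  93.2 135.3] [489.9 108.6 141.6]
bar z [184.5 185.6 186.7]
0 435.9 465.8 185.7
20 437.2 468.0 185.7
40 439.0 469.3 185.6
60 440.4 470.7 185.6
80 441.5 472.0 185.6
100 443.3 473.2 185.4
101.04300415088076
side bar [ 423.  -217.9  175. ] [474.3 103.8 191.4]
```

The bar is level and parallel, but about 3 mm short in x. I shift (-34.6, +3.2) and recheck before lowering.

>>> apply_moves(deltas=[[[-20,1.6,0,0,0,0],[-14.6,1.6,0,0,0,0],[0,0,12,0,0,0],[0,0,0,0,0,0],[0,0,0,0,0,0]]])

```text
t: 21.9
tool_pos: [450.0, -62.6, 183.2]
orientation: [-179.9, -0.0, 85.9]
wrist_force: [0.2, 0.3, -4.6]
finger_gap: 17.3
gripper_force: 99.9
```

Run:
```python
from h import *
im,d,c,o=snap('wrist'); save(im,'b2.png'); P=cloud(d,c,o); Z=P[...,2]
print(o['tool_pos'],o['orientation'])
hsv=cv2.cvtColor(im,cv2.COLOR_RGB2HSV); blue=(hsv[...,0]>100)&(hsv[...,0]<130)&(hsv[...,1]>110)
b=P[blue&(abs(Z-139)<4)&(abs(P[...,1]-102)<20)&(abs(P[...,0]-455)<50)]
for k in(b[:,0]<462,b[:,0]>462): print('lug',k.sum(),np.percentile(b[k],2,0).round(1),np.percentile(b[k],98,0).round(1))
f=P[(hsv[...,1]<80)&(abs(Z-173)<8)&(abs(P[...,0]-455)<45)]
for y in(0,40,80,100,110): 
    k=abs(f[:,1]-y)<4
    if k.any(): print(y,np.percentile(f[k][:,0],[1,99]).round(1),np.median(f[k][:,2]).round(1))
print('end',np.percentile(f[:,1],99.8))
im,d,c,o=snap('side'); save(im,'b2s.png',(200,120,400,300),4)
```

```text
[449.9895249  -62.61795216 183.21030138] [-1.79901354e+02 -2.30911773e-02  8.59461114e+01]Traceback (most recent call last):
  File "<stdin>", line 6, in <module>
    return _quantile_unchecked(
        a, q, axis, out, overwrite_input, method, keepdims, weights)
    return _ureduce(a,
                    func=_quantile_ureduce_func,
    ...<5 lines>...
                    overwrite_input=overwrite_input,
                    method=method)
    r = func(a, **kwargs)
    result = _quantile(arr,
                       quantiles=q,
    ...<2 lines>...
                       out=out,
                       weights=wgt)
    slices_having_nans = np.isnan(arr[-1, ...])
                                  ~~~^^^^^^^^^
IndexError: index -1 is out of bounds for axis 0 with size 0
```

The wrist camera no longer sees the lugs, but the TCP is on target at (450,-62.6). I lower to about 5 mm above the notch floors and check in the side and scene views.

>>> apply_moves(deltas=[[[0,0,12,0,0,0],[0,0,9,0,0,0],[0,0,0,0,0,0],[0,0,0,0,0,0]]])

```text
t: 22.28
tool_pos: [450.2, -63.1, 162.4]
orientation: [-179.9, -0.0, 85.9]
wrist_force: [-0.1, -0.1, -3.5]
finger_gap: 17.4
gripper_force: 100.0
```

Run:
```python
from h import *
ims=[]
for n,b in(('side',(215,150,315,300)),('scene',(255,150,385,300))):
    im,d,c,o=snap(n); P=cloud(d,c,o); Z=P[...,2]; hsv=cv2.cvtColor(im,cv2.COLOR_RGB2HSV)
    ims.append(cv2.resize(im[b[1]:b[3],b[0]:b[2]],None,fx=3.4,fy=4,interpolation=cv2.INTER_CUBIC))
    f=P[(hsv[...,1]<80)&(abs(Z-150)<10)&(abs(P[...,0]-450)<50)&(abs(P[...,1]+63)<215)]
    blue=(hsv[...,0]>100)&(hsv[...,0]<130)&(hsv[...,1]>110)&(abs(Z-139)<4)&(abs(P[...,0]-450)<50)
    for y in(-228,102):
        k=abs(f[:,1]-y)<12; g=P[blue&(abs(P[...,1]-y)<12)]
        print(n,y,'bar',k.sum(),f[k].min(0).round(1) if k.any() else '',f[k].max(0).round(1) if k.any() else '','lug',len(g),np.sort(g[:,0]).round() if len(g)<60 else np.percentile(g[:,0],[1,10,30,50,70,90,99]).round())
    if len(f): print('bar y',f[:,1].min(),f[:,1].max())
print(o['tool_pos'],o['wrist_force'])
save(np.hstack(ims),'b3.png')
```

```text
side -228 bar 103 [ 424.2 -239.9  141. ] [ 468.7 -216.7  155.9] lug 39 [412. 412. 412. 413. 414. 414. 415. 415. 415. 416. 416. 416. 417. 417.
 418. 418. 418. 419. 419. 419. 420. 420. 420. 421. 461. 461. 461. 462.
 462. 463. 463. 464. 464. 464. 464. 466. 466. 466. 466.]
side 102 bar 0   lug 8 [437. 437. 438. 439. 440. 440. 441. 443.]
bar y -252.47021272307748 67.72490078836947
scene -228 bar 65 [ 424.8 -238.8  140.5] [ 466.7 -216.3  155.1] lug 11 [462. 462. 464. 465. 466. 467. 468. 469. 470. 470. 471.]
scene 102 bar 110 [437.1  90.5 140.3] [479.6 113.8 155.1] lug 17 [485. 486. 486. 486. 487. 488. 488. 488. 488. 489. 490. 490. 490. 491.
 492. 493. 493.]
bar y -253.86503308969694 118.2883765410832
[450.58612261 -63.28271054 162.79881559] [ 1.09692169  0.03198884 -3.49909118]
```

View pics/b3.png

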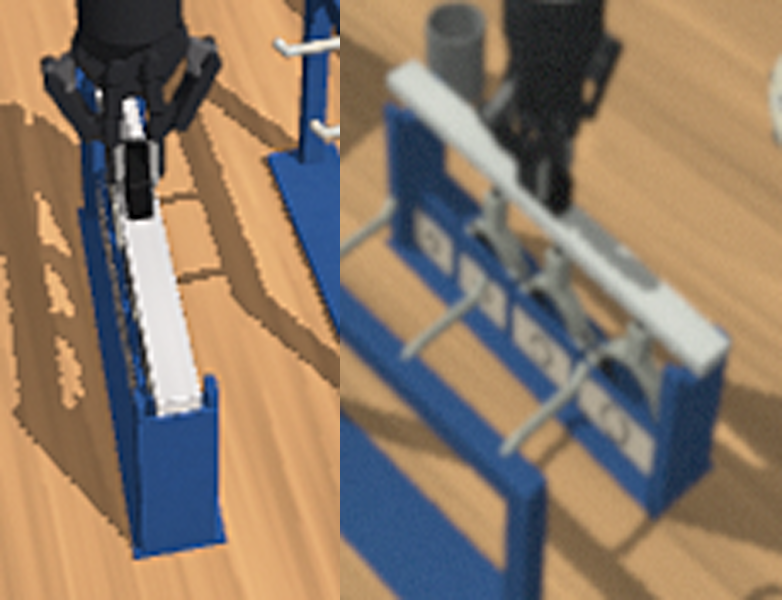

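The bar lies between the lugs at both ends, seen at (178,400) in the left crop and (700,340) in the right. I lower it home.

>>> apply_moves(deltas=[[[0,0,5,0,0,0],[0,0,4,0,0,0],[0,0,2,0,0,0],[0,0,0,0,0,0],[0,0,0,0,0,0]]])

```text
t: 22.8
tool_pos: [450.5, -63.6, 151.5]
orientation: [-180.0, -0.0, 85.9]
wrist_force: [0.2, 0.1, -4.2]
finger_gap: 17.8
gripper_force: 100.1
```

>>> apply_moves(deltas=[[[0,0,2,0,0,0],[0,0,1.5,0,0,0],[0,0,0,0,0,0],[0,0,0,0,0,0]]])

```text
t: 23.13
tool_pos: [450.5, -63.6, 148.1]
orientation: [-180.0, 0.0, 85.9]
wrist_force: [0.9, 0.1, -3.6]
finger_gap: 18.0
gripper_force: 100.1
```

>>> apply_moves(deltas=[[[0,0,1,0,0,0],[0,0,0.7,0,0,0],[0,0,0,0,0,0],[0,0,0,0,0,0]]])

```text
t: 23.47
tool_pos: [450.8, -63.6, 147.5]
orientation: [180.0, 0.0, 85.9]
wrist_force: [-3.8, 0.7, 10.4]
finger_gap: 17.7
gripper_force: 102.2
```

Contact is where expected (147.5). I release, rise, back off to one side and verify.

>>> apply_moves(deltas=[[[0,0,0,0,0,0],[0,0,0,0,0,0],[0,0,0,0,0,0],[0,0,0,0,0,0],[0,0,-10,0,0,0]]], hand=0.5)

```text
t: 23.88
tool_pos: [449.5, -63.5, 155.4]
orientation: [-179.8, -0.0, 85.9]
wrist_force: [-0.7, -0.3, -0.7]
finger_gap: 43.0
gripper_force: 0.0
```

>>> apply_moves(deltas=[[[0,0,-30,0,0,0],[0,0,-40,0,0,0],[0,0,-40,0,0,0],[0,0,-40,0,0,0],[40,0,0,0,0,0]]])

```text
t: 24.3
tool_pos: [457.1, -27.9, 315.0]
orientation: [179.3, 0.1, 85.6]
wrist_force: [2.9, -0.0, -0.0]
finger_gap: 42.9
gripper_force: 0.0
```

>>> apply_moves(deltas=[[[40,0,0,0,0,0],[40,0,0,0,0,0],[40,0,0,0,0,0],[0,0,0,0,0,0],[0,0,0,0,0,0]]])

```text
t: 24.72
tool_pos: [461.9, 97.8, 307.0]
orientation: [180.0, -0.0, 86.1]
wrist_force: [-0.2, -0.6, 0.1]
finger_gap: 42.7
gripper_force: 0.0
```

Run:
```python
from h import *
im,d,c,o=snap('wrist'); P=cloud(d,c,o); Z=P[...,2]; hsv=cv2.cvtColor(im,cv2.COLOR_RGB2HSV)
save(im,'f.png'); print(o['t'],o['tool_pos'])
near=(abs(P[...,0]-450)<50)&(abs(P[...,1]+63)<205)
f=P[near&(hsv[...,1]<80)&(abs(Z-138)<4)]
r=cv2.minAreaRect(f[:,:2].astype(np.float32)); print('bar',r,np.median(f[:,2]))
for lo,hi in((-260,-150),(-40,20),(60,130)):
    k=(f[:,1]>lo)&(f[:,1]<hi); print(lo,k.sum(),np.median(f[k][:,2]) if k.any() else '')
blue=(hsv[...,0]>100)&(hsv[...,0]<130)&(hsv[...,1]>110)&near&(abs(Z-139)<4)
for y in(-228,102):
    g=P[blue&(abs(P[...,1]-y)<14)]
    if len(g): print('lugs',y,len(g),cv2.minAreaRect(g[:,:2].astype(np.float32)))
g=P[near&(Z>160)&(Z<172)]; print('grip',cv2.minAreaRect(g[:,:2].astype(np.float32)),np.median(g[:,2]))
```

```text
24.7167 [461.88257622  97.80830114 307.04822116]
bar ((455.5204162597656, 14.909507751464844), (210.0381622314453, 57.93463897705078), 85.55223083496094) 137.82021927812045
-260 0 
-40 1357 137.79204253802655
60 1849 137.81720243115944
lugs 102 12 ((438.59173583984375, 105.89949798583984), (9.677719116210938, 3.875459671020508), 86.46623992919922)
grip ((450.81964111328125, -53.67819595336914), (28.757999420166016, 20.397918701171875), 86.29603576660156) 167.3818325277655
```

View pics/f.png

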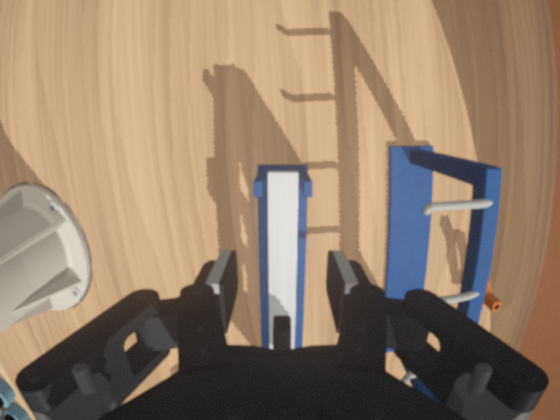

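The final view shows the bar end at (283,175), midway between the lugs at columns 261 and 307. It is flat at 137.8 mm with the grip up. One last numeric check across both fixed cameras before I hand in.

Run:
```python
from h import *
for n in('scene','side'):
    im,d,c,o=snap(n); P=cloud(d,c,o); Z=P[...,2]; hsv=cv2.cvtColor(im,cv2.COLOR_RGB2HSV)
    near=(abs(P[...,0]-450)<45)&(abs(P[...,1]+63)<215)&(hsv[...,1]<80)
    m=cv2.morphologyEx((near&(abs(Z-137)<5)).astype(np.uint8),cv2.MORPH_OPEN,np.ones((2,2)))
    f=P[m>0]; print(n,len(f),np.percentile(f,1,0).round(1),np.percentile(f,99,0).round(1))
    for y in(-225,-60,100):
        k=abs(f[:,1]-y)<15
        if k.any(): print(y,k.sum(),np.median(f[k],0).round(1))
    for x,y in((447,-119.5),(452,-42.7),(458,45)):
        s=P[(hsv[...,1]<90)&(abs(P[...,0]-x)<16)&(abs(P[...,1]-y)<10)&(Z>88)&(Z<120)]
        if len(s): print('stud',y,len(s),np.median(s,0).round(1),s[:,2].max().round(1))
```

```text
scene 1070 [nan nan nan] [nan nan nan]
-225 91 [ 441.8 -225.   137.2]
-60 33 [464.7 -60.6 137.5]
100 139 [464.3 100.7 136.9]
stud -119.5 42 [ 456.5 -116.7  101.3] 118.6
stud -42.7 45 [461.2 -40.7 102. ] 119.1
stud 45 44 [466.1  48.2 100.5] 116.9
side 927 [nan nan nan] [nan nan nan]
-225 123 [ 441.7 -225.6  138.2]
-60 30 [443.1 -56.7 139.5]
100 62 [468.4  97.8 138.5]
```

Both ends lie at 137–138 mm and the studs are upright in their pockets, so I hand in.

```bash
python3 -c "
from workcell import ctrl
print(ctrl.close_job())"
```

```text
the job is handed in; nothing more can be done
None
```

The 40, 50 and 63 mm clamps (no 32 mm one was on the rail) stand home in their own pockets, the bar lies flat in both notches with its grip up, and the job is handed in; no verdict came back.

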